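# Push the green-banded chopping board out over the sink to drip

## Robot

A 6-joint arm with a two-finger parallel gripper is mounted at the origin on a cart in front of the work surface, level with it; the furniture and walls round the work are solid. World frame = base frame: x ahead of the robot, y to its left, z up, the work surface at z = 0. Lengths are in m, angles in rad, forces in N, time in s.
With the tool pointing down it reaches from about 0.3 to 0.875 m from the base axis. Payload 6.4 kg.
Tool frame: the origin (TCP) lies on the mounting face of the last link; the fingertips stand 166 mm ahead of it and the grasp point (between the pads) lies 147 mm ahead of it; z points along the fingers, y is the line along which they close (so a half turn about z gives the same grasp; the last joint's range is limited). The gripper opens to 88 mm and grips with 3 to 60 N. Pads are 18 mm wide; open, the fingers measure 123 mm over their backs; the gripper's body (75 mm by 187 mm) begins 45 mm behind the grasp point.
Start: joints at [-1.385, 0.181, 1.607, -0, 1.354, -0.206], TCP at [0.22, -0.531, 0.405] pointing down, gripper open.
Joint ranges: [-2.99, 2.99], [-0.89, 2.07], [0.3, 2.58], [-1.14, 4.28], [0, 2.63], [-3.12, 3.12]. Speed limits (rad/s): [2.57, 2.57, 3.01, 3.14, 3.14, 3.14].

## Interface

Orientations are given as a 3x3 rotation matrix whose columns are the frame's x, y, z axes.
In Python, from plant import manip gives the robot as it stands.
- The arm moves only by the tool shift_gripper, called as name(argument=value, ...), one argument or row to a line, values as JSON. Schema: {"type":"object","properties":{"ticks":{"type":"array","items":{"type":"object","properties":{"aperture":{"type":"number"},"x":{"type":"number"},"y":{"type":"number"},"z":{"type":"number"},"wx":{"type":"number"},"wy":{"type":"number"},"wz":{"type":"number"}},"additionalProperties":false,"required":["aperture"]},"minItems":1,"maxItems":10},"squeeze":{"type":"number"},"only":{"type":"string"},"quiet":{"type":"boolean"},"lines":{"type":"string"}},"required":["ticks"],"additionalProperties":false}. ticks is a list of rows, 1 to 10 of them, each an object with the fields aperture (the opening from 0.0 (shut) to 1.0 (fully open)), x, y, z (the shift in parts of the range, where 1.0 means 0.6 m), wx, wy, wz (a rotation vector in shares of pi rad (1.0 is pi rad)); a field left out counts as zero (the opening has to be given); each row shifts and turns the commanded pose from where the row before left it, along the tool's axes as they then stand; what a row does not reach is not made up. A row lasts 1/10 s, in which the tool goes at most 0.05 m and 0.15 rad, less where a joint would pass 70% of its speed; a pose out of reach is approached as far as the arm can. The fingers move at their own pace and stop on an object; squeeze is the grip in N (left out, the last holds). Time passes only in rows, so rows that do not move let the fingers close. The tool returns the time, the measured TCP pose, the force, the opening and the grip force at its end. only (a regular expression) keeps the lines of the reply that match it, lines (a string "A,B") keeps lines A to B, and quiet returns only ok. Input that does not fit is refused with a message, and nothing moves.
- manip.sense(): the state, without advancing time (a new reading comes with each control period).
- manip.read_camera(name): name is "side" or "top"; returns a dict with "image" (480x640x3 uint8, red, green, blue), "range_z" (480x640 float32, m along the optical axis (not along the pixel's ray), 0 where there is no reading), "camera_matrix" (3x3 intrinsics, pixels), "rvec" (rotation vector, rad) and "tvec" (3), from world to camera coordinates, as OpenCV has them. Camera axes: x right, y down, z forward; pixel columns grow to the right and rows downward; lengths in m; the calibration is good to about 2 mm. A picture is of the moment at which its call begins.
- manip.job_done(): hands the job in; it is judged then, once.
The state is a dict: "t": time; "joints": joint angles; "qvel": joint speeds; "joint_torque": joint torques, N m; "tcp_pos": TCP position; "tcp_rot": TCP orientation; "wrist_force": force on the tool from outside, world axes, zero at the start; "torque": the same for the moment, N m; "width": opening from 0.0 (shut) to 1.0 (fully open); "grip_force": force on a finger pad.
Only numpy, scipy, OpenCV 4.12 (cv2) and the standard library are available. Lean on these libraries where they do the work, as an engineer would, in place of code of your own. Each camera call takes 0.05 s, during which the arm holds its last target. There are 200 camera calls.

## Task

Push the thin white chopping board with the green band along the wooden over-sink board, towards the open sink bowl, until its green band hangs out over the edge and the line where green meets white lies along the wooden board's edge. Push or slide it only: do not lift or tip it, leave the red-banded board where it lies, and do not disturb the tumbler and the green scraper left of the sink.

Things in the scene. Friction and masses are not known exactly. Their poses are not given: they have to be found in the camera images.
- sink_board: Fixed wooden board that bridges the sink from its front rim to its back rim: 420 (x) by 380 (y) mm, top face 26 mm above its origin (centre of its underside). Its +y side, to the robot's left, is the edge over the open sink bowl; the tap stands well to the left and behind. It lies slightly turned, never more than 0.1 rad.
- drip_edge (a point): Middle of the wooden board's upper +y edge, the edge over the open bowl. x runs along the edge, y points out over the bowl, z up.
- green_board: Loose white chopping board, 110 (x) by 170 (y) by 9 (z) mm, about 0.2 kg, flat on the wooden board, turned up to 0.15 rad against it, beside the red-banded one (either may be nearer the robot). Origin: centre of its underside. Its +y end, next to the bowl, has a green band 40 mm wide; the plain end at y = -85 mm is free to push on.
- green_board_line_near (a point): Where the inner line of the green band (green meets white) meets the board's -x side, on the top face: at (-55, 45, 9) mm in the chopping board's frame.
- green_board_line_far (a point): The other end of that line, at the board's +x side: at (55, 45, 9) mm in the chopping board's frame.
- red_board: The other chopping board, of the same size and shape but with a red band; it must stay where it lies. Origin: centre of its underside.
- tumbler: Glass tumbler standing upside down left of the sink, 70 mm wide, 90 mm high, origin at the centre of its underside; bystander.
- scraper: Green plastic pot scraper lying flat on the bench left of the sink, 139 by 105 by 14 mm, origin at the centre of its underside; bystander.

How it is judged:
By the outcome, as a careful person would: the job done as asked, in the order asked, and still so for the second after the job is handed in, with the robot touching nothing.
It also fails if it takes over 38 s, if anything falls off the work surface, if the arm or the gripper's body presses on something with over 40 N, if the wrist force passes 120 N, or if a joint passes its speed limit or range.

## Working session

There is one attempt and no reset: what is moved stays moved. The work goes in short steps, Python scripts to look and compute and a tool call to move; the robot and the scene stay as the last step left them, time stands still between calls to the robot, and variables do not carry over. Pictures are saved under pics/ and viewed, at most 10 in all, crops included, and the job is handed in when it is done.

```bash
ls; mkdir -p pics; python3 - <<'E'
from plant import manip
import cv2,numpy as np
for n in("top","side"):
    c=manip.read_camera(n); cv2.imwrite(f"pics/{n}0.png",c["image"][:,:,::-1]); np.savez(f"{n}0.npz",**c)
    R=cv2.Rodrigues(c["rvec"])[0]; print(n,(-R.T@c["tvec"].ravel()).round(3),R[2].round(2))
s=manip.sense(); print(s["t"],s["tcp_pos"],s["tcp_rot"].round(3) if hasattr(s["tcp_rot"],'round') else s["tcp_rot"])
E
```

```text
pics
plant.py
top [0.5   0.02  1.067] [ 0.04 -0.02 -1.  ]
side [0.177 0.638 0.62 ] [ 0.4  -0.67 -0.63]
0.1 [ 0.2195289  -0.53120338  0.40390679] [[ 0.924  0.382 -0.   ]
 [ 0.382 -0.924  0.002]
 [ 0.    -0.002 -1.   ]]
```

View pics/top0.png

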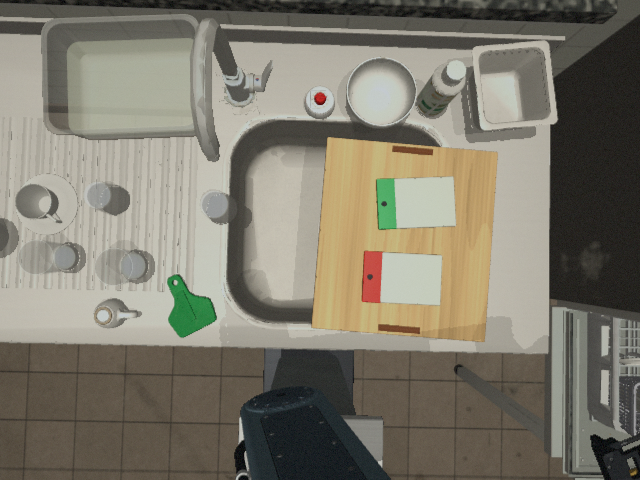

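View pics/side0.png

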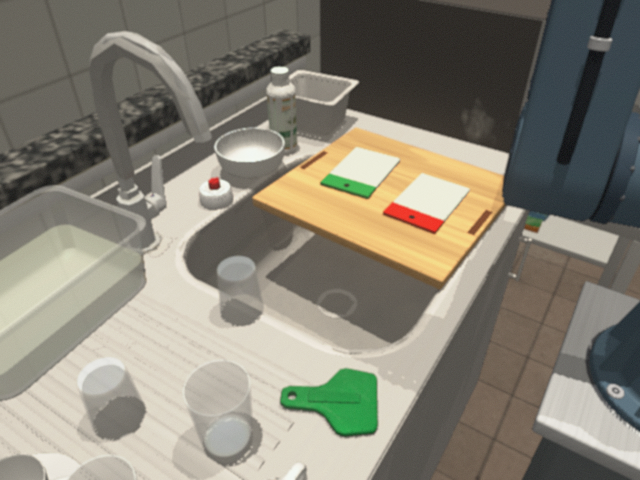

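The top view shows the wooden board (corners around (328,138), (497,152), (485,340), (313,328)). The green-banded board is at cols 376–455, rows 177–230, and the red one sits below it. The bowl lies to the left (+y).

```bash
cat > h.py <<'E'
import cv2,numpy as np
def ray(c,px,z):
    R=cv2.Rodrigues(c["rvec"])[0]; t=c["tvec"].ravel(); o=-R.T@t
    p=cv2.undistortPoints(np.float64(px).reshape(-1,1,2),c["camera_matrix"],None).reshape(-1,2)
    d=np.c_[p,np.ones(len(p))]@R
    return o+d*((z-o[2])/d[:,2])[:,None]
def depthz(c,mask):
    v,u=np.nonzero(mask&(c["range_z"]>0)); R=cv2.Rodrigues(c["rvec"])[0]
    p=np.c_[u,v,np.ones(len(u))]@np.linalg.inv(c["camera_matrix"]).T*c["range_z"][v,u][:,None]
    return (p-c["tvec"].ravel())@R
def big(m):
    m=cv2.morphologyEx(m.astype(np.uint8),cv2.MORPH_OPEN,np.ones((3,3)))
    n,l,s,_=cv2.connectedComponentsWithStats(m); return l==1+np.argmax(s[1:,4])
def line(px,z,c):  # fit a line to pixel points cast to plane: mean point, direction
    p=ray(c,px,z)[:,:2]; vx,vy,x,y=cv2.fitLine(np.float32(p),cv2.DIST_HUBER,0,.001,.001).ravel(); return np.array([x,y]),np.array([vx,vy])
def masks(c):
    h=cv2.cvtColor(c["image"],cv2.COLOR_RGB2HSV).astype(int); H,S,V=h[...,0],h[...,1],h[...,2]
    roi=np.zeros(H.shape,bool); roi[130:345,300:500]=1
    if c.get("side"): roi[:]=1
    wood=big((H>8)&(H<25)&(S>70)&(V>120)&roi)
    hull=cv2.convexHull(cv2.findContours(wood.astype(np.uint8),0,1)[0][0])
    hm=cv2.fillConvexPoly(np.zeros(H.shape,np.uint8),hull,1)>0
    green=big((H>45)&(H<85)&(S>100)&roi); red=big(((H<6)|(H>172))&(S>130)&(V>120)&roi)
    white=(S<50)&(V>150)&hm
    return wood,hm,green,red,white
def measure(c,zt=None):
    wood,hm,green,red,white=masks(c)
    zw=np.median(depthz(c,wood)[:,2]); 
    n,l,s,_=cv2.connectedComponentsWithStats(cv2.morphologyEx(white.astype(np.uint8),cv2.MORPH_OPEN,np.ones((5,5))))
    o={"zwood":zw}
    # wood left edge: first wood col on each row
    rows=[v for v in range(150,318)]
    px=[(np.argmax(wood[v])-.5,v) for v in rows]; o["edge"]=line(px,zw,c)
    for nm,b in(("green",green),("red",red)):
        d=cv2.dilate(b.astype(np.uint8),np.ones((7,7)))
        k=max(range(1,n),key=lambda i:(d*(l==i)).sum()); w=l==k
        zb=np.median(depthz(c,w)[:,2]); z=zw+.009
        px=[]
        for v in range(480):
            g=np.nonzero(b[v])[0]; q=np.nonzero(w[v])[0]
            if len(g)>8 and len(q)>30: px.append(((g.max()+q.min())/2,v))
        px=px[3:-3]; o[nm+"_line"]=line(px,z,c)
        rect=cv2.minAreaRect(np.float32(ray(c,np.argwhere(b|w)[:,::-1],z)[:,:2])); o[nm]=(rect,zb)
        wr=cv2.minAreaRect(np.float32(ray(c,np.argwhere(w)[:,::-1],z)[:,:2])); o[nm+"_white"]=cv2.boxPoints(wr)
    return o
E
python3 - <<'E'
from h import *
np.set_printoptions(precision=4,suppress=True)
o=measure(dict(np.load("top0.npz")))
for k,v in o.items(): print(k,v)
E
```

```text
zwood 0.027195000316741613
edge (array([ 0.5558, -0.0047], dtype=float32), array([ 0.9984, -0.0574], dtype=float32))
green_line (array([ 0.6268, -0.1683], dtype=float32), array([0.9977, 0.0682], dtype=float32))
green (((0.6286756992340088, -0.2138364613056183), (0.10847494751214981, 0.16896256804466248), 3.8811068534851074), np.float64(0.03617184274500298))
green_white [[ 0.5717 -0.1725]
 [ 0.5804 -0.3018]
 [ 0.6885 -0.2945]
 [ 0.6797 -0.1652]]
red_line (array([ 0.4542, -0.1407], dtype=float32), array([ 0.9997, -0.0232], dtype=float32))
red (((0.46362921595573425, -0.18671885132789612), (0.16874755918979645, 0.10891420394182205), 88.51990509033203), np.float64(0.0361411331559856))
red_white [[ 0.4074 -0.2697]
 [ 0.5159 -0.2725]
 [ 0.5192 -0.1427]
 [ 0.4107 -0.1399]]
```

The manual's scale: shifts go in shares of 0.6 m and turns go in shares of pi rad. Converting my numbers, 0.045 m / 0.6 = 0.075, -0.0026 m / 0.6 = -0.0043.

shift_gripper(
  ticks=[
    {"aperture": 0.6,"x": 0.075,"y": -0.0043},
    {"aperture": 0.6,"x": 0.075,"y": -0.0043},
    {"aperture": 0.6,"x": 0.075,"y": -0.0043},
    {"aperture": 0.6,"x": 0.075,"y": -0.0043},
    {"aperture": 0.6,"x": 0.075,"y": -0.0043},
    {"aperture": 0.6,"x": 0.075,"y": -0.0043},
    {"aperture": 0.6,"x": 0.075,"y": -0.0043},
    {"aperture": 0.6,"x": 0.075,"y": -0.0043},
    {"aperture": 0.6,"x": 0.075,"y": -0.0043},
    {"aperture": 0.6,"x": 0.075,"y": -0.0043},
  ],
)

```text
t: 1.1
tcp_pos: [0.627, -0.3344, 0.4041]
tcp_rot: [[0.924, 0.382, -0.001], [0.382, -0.924, 0.001], [-0.001, -0.001, -1.0]]
wrist_force: [-0.3, -1.3, 0.5]
width: 0.604
grip_force: 0.0
```

shift_gripper(
  ticks=[
    {"aperture": 0.6,"z": 0.03,"wz": -0.0446},
    {"aperture": 0.6,"z": 0.03,"wz": -0.0446},
    {"aperture": 0.6,"z": 0.03,"wz": -0.0446},
    {"aperture": 0.6,"z": 0.03,"wz": -0.0446},
    {"aperture": 0.6,"z": 0.03,"wz": -0.0446},
    {"aperture": 0.6,"z": 0.03,"wz": -0.0446},
    {"aperture": 0.6,"z": 0.03,"wz": -0.0446},
    {"aperture": 0.6,"z": 0.03,"wz": -0.0446},
    {"aperture": 0.6},
    {"aperture": 0.6},
  ],
)

```text
t: 2.1
tcp_pos: [0.6254, -0.3355, 0.2602]
tcp_rot: [[0.063, 0.998, -0.001], [0.998, -0.063, 0.001], [0.001, -0.001, -1.0]]
wrist_force: [-0.4, -0.5, 0.4]
width: 0.601
grip_force: 0.0
```

```bash
cat > st.py <<'E'
from plant import manip
import numpy as np
s=manip.sense(); P0=np.array([.5558,-.0047]);e=np.array([.9984,-.0574]);n=np.array([.0574,.9984])
p=np.array(s["tcp_pos"]);R=np.array(s["tcp_rot"]);tip=p+.166*R[:,2];d=tip[:2]-P0
print("t",s["t"],"tcp",p.round(4),"tip",tip.round(4),"tip e,n",(d@e).round(4),(d@n).round(4),"yaw err",(np.arctan2(R[1,0],R[0,0])-np.arctan2(*n[::-1])).round(4),"z",R[:,2].round(4),"F",np.round(s["wrist_force"],1),"w",s["width"])
E
python3 st.py
```

```text
t 2.1 tcp [ 0.6254 -0.3355  0.2602] tip [ 0.6252 -0.3353  0.0942] tip e,n 0.0883 -0.3261 yaw err -0.0054 z [-1.1e-03  9.0e-04 -1.0e+00] F [-0.4 -0.5  0.4] w 0.600632664948428
```

In the tool's units: 0.02 m / 0.6 = 0.0333, 0.015 m / 0.6 = 0.025, -0.0054 rad / 3.1416 = -0.0017.

shift_gripper(
  ticks=[
    {"aperture": 0.6,"z": 0.0333,"wz": -0.0017},
    {"aperture": 0.6,"z": 0.0333},
    {"aperture": 0.6,"z": 0.025},
    {"aperture": 0.6,"z": 0.015},
    {"aperture": 0.6},
    {"aperture": 0.6},
  ],
)

```text
t: 2.7
tcp_pos: [0.6259, -0.3358, 0.1974]
tcp_rot: [[0.054, 0.999, 0.001], [0.999, -0.054, -0.001], [-0.0, 0.001, -1.0]]
wrist_force: [0.4, 0.5, -0.1]
width: 0.601
grip_force: 0.0
```

```bash
python3 st.py
```

```text
t 2.7 tcp [ 0.6259 -0.3358  0.1974] tip [ 0.626  -0.3359  0.0314] tip e,n 0.0891 -0.3266 yaw err 0.0032 z [ 7.e-04 -5.e-04 -1.e+00] F [ 0.4  0.5 -0.1] w 0.6010907800063129
```

shift_gripper(
  ticks=[
    {"aperture": 0.6,"x": 0.0167},
    {"aperture": 0.6,"x": 0.0167},
    {"aperture": 0.6,"x": 0.01},
    {"aperture": 0.6,"x": 0.01},
    {"aperture": 0.6,"x": 0.01},
    {"aperture": 0.6,"x": 0.01},
    {"aperture": 0.6,"x": 0.01},
    {"aperture": 0.6},
  ],
)

```text
t: 3.5
tcp_pos: [0.6283, -0.2845, 0.1965]
tcp_rot: [[0.053, 0.999, -0.0], [0.999, -0.053, 0.001], [0.001, -0.0, -1.0]]
wrist_force: [-0.1, -0.0, 0.3]
width: 0.603
grip_force: 0.0
```

```bash
python3 st.py
python3 - <<'E'
from plant import manip
import cv2
cv2.imwrite("pics/side1.png",manip.read_camera("side")["image"][:,:,::-1])
E
```

```text
t 3.5 tcp [ 0.6283 -0.2845  0.1965] tip [ 0.6283 -0.2844  0.0305] tip e,n 0.0884 -0.2751 yaw err 0.0045 z [-3.e-04  9.e-04 -1.e+00] F [-0.1 -0.   0.3] w 0.6025507481805507
```

View pics/side1.png

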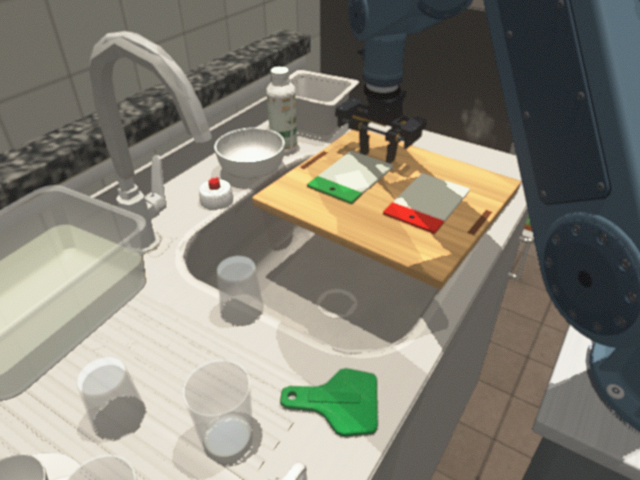

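The side view shows both fingers behind the plain end at about (378,145). The board has slid and turned square, with its green band at about (335,188), and the red board hasn't moved. I'll carry on pushing.

In the tool's units: 0.012 m / 0.6 = 0.02, 0.01 m / 0.6 = 0.0167, -0.004 rad / 3.1416 = -0.0013.

shift_gripper(
  ticks=[
    {"aperture": 0.6,"x": 0.0167,"wz": -0.0013},
    {"aperture": 0.6,"x": 0.02},
    {"aperture": 0.6,"x": 0.02},
    {"aperture": 0.6,"x": 0.02},
    {"aperture": 0.6,"x": 0.02},
    {"aperture": 0.6,"x": 0.02},
    {"aperture": 0.6,"x": 0.02},
    {"aperture": 0.6,"x": 0.02},
    {"aperture": 0.6,"x": 0.0167},
    {"aperture": 0.6,"x": 0.01},
  ],
  quiet=true,
)

```text
ok
```

shift_gripper(
  ticks=[
    {"aperture": 0.6,"x": 0.0067},
    {"aperture": 0.6},
    {"aperture": 0.6},
  ],
)

```text
t: 4.85
tcp_pos: [0.634, -0.1719, 0.1968]
tcp_rot: [[0.05, 0.999, 0.0], [0.999, -0.05, 0.0], [0.0, 0.0, -1.0]]
wrist_force: [0.2, 0.2, 0.6]
width: 0.596
grip_force: 0.0
```

```bash
python3 st.py
python3 - <<'E'
from plant import manip
import cv2,numpy as np
for n in("top","side"):
    c=manip.read_camera(n); cv2.imwrite(f"pics/{n}2.png",cv2.resize(c["image"][120:360,240:560,::-1] if n=="top" else c["image"][120:300,200:440,::-1],None,fx=2.4,fy=2.4)); np.savez(f"{n}2.npz",**c)
E
```

```text
t 4.85 tcp [ 0.634  -0.1719  0.1968] tip [ 0.634  -0.1719  0.0308] tip e,n 0.0877 -0.1624 yaw err 0.0077 z [ 1.e-04  1.e-04 -1.e+00] F [0.2 0.2 0.6] w 0.5955186654195653
```

View pics/top2.png

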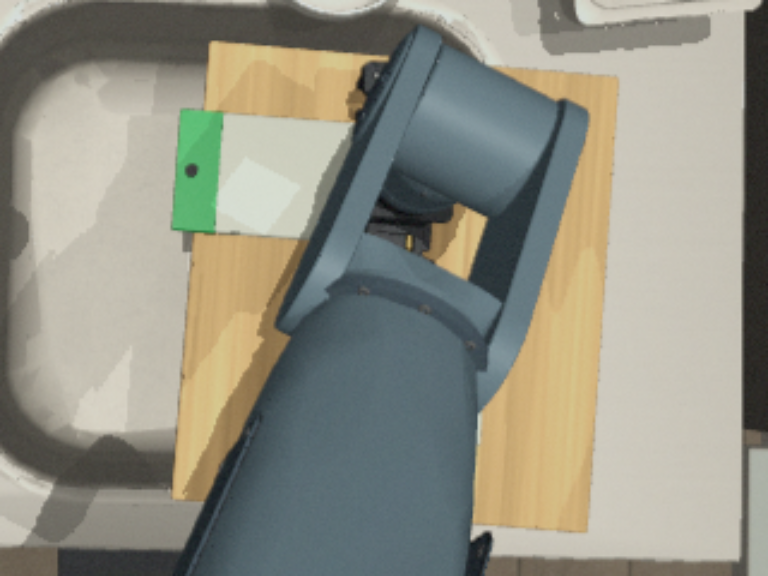

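View pics/side2.png

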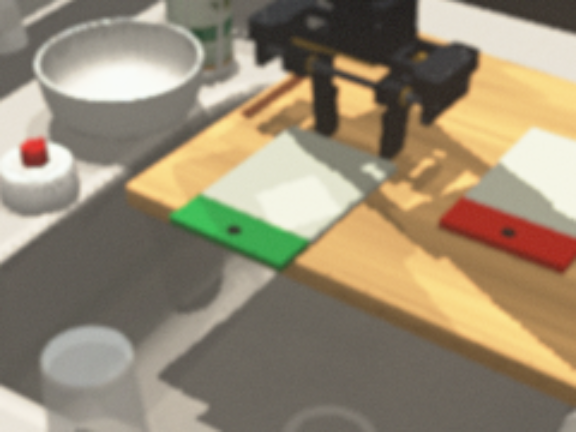

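The top crop shows the band already past the wood edge: the line runs from about (222,113) to (215,232) and the edge from (208,100) to (193,240) in crop pixels. The remaining gap is several mm, so I'll measure it with sub-pixel accuracy.

```bash
cat > m2.py <<'E'
from h import *
np.set_printoptions(precision=4,suppress=True)
def cross(p,rising):  # subpixel crossing of half level in 1D profile
    p=p.astype(float); m=(np.percentile(p,5)+np.percentile(p,95))/2; s=p>m
    i=np.nonzero((~s[:-1]&s[1:]) if rising else (s[:-1]&~s[1:]))[0]
    if len(i)!=1: return None
    i=i[0]; return i+(m-p[i])/(p[i+1]-p[i])
def edge0():
    c=dict(np.load("top0.npz")); S=cv2.cvtColor(c["image"],cv2.COLOR_RGB2HSV)[...,1]; px=[]
    for v in range(148,320):
        x0=int(328-(v-138)*15/190)-12; k=cross(S[v,x0:x0+24],True)
        if k is not None: px.append((x0+k,v))
    print("edge pts",len(px)); return line(px,.0265,c)
def report(f):
    c=dict(np.load(f)); P,e=edge0(); e=e*np.sign(e[0]); n=np.array([-e[1],e[0]])
    h=cv2.cvtColor(c["image"],cv2.COLOR_RGB2HSV).astype(int)
    g=big((abs(h[...,0]-65)<20)&(h[...,1]>100)&(np.arange(640)>300)&(np.arange(480)<250)[:,None])
    px=[];S=h[...,1];fr=[]
    for v in np.nonzero(g.sum(1)>8)[0][2:-2]:
        x0=np.nonzero(g[v])[0].max()-8; k=cross(S[v,x0:x0+18],False)
        if k is not None: px.append((x0+k,v))
        fr.append((np.nonzero(g[v])[0].min()-.5,v))
    z=.0355; L,d=line(px,z,c); d=d*np.sign(d[0]); F,_=line(fr,z,c)
    print("n pts",len(px),"edge",P,e,"line",L,"gap mm",1e3*(L-P)@n,"angle err",np.arctan2(d[1],d[0])-np.arctan2(e[1],e[0]),"band width mm",1e3*(F-L)@n, "e",(L-P)@e)
    a=ray(c,px,z)[:,:2]; q=(a-P)@n*1e3; print("gap near/far end",q[-8:].mean(),q[:8].mean())
if __name__=="__main__":
    import sys; report(sys.argv[1])
E
python3 m2.py top2.npz
```

```text
edge pts 172
n pts 47 edge [ 0.6024 -0.0073] [ 0.9983 -0.0581] line [ 0.6412 -0.0279] gap mm -18.378445 angle err 0.0122112855 band width mm 37.97624 e 0.03993006
gap near/far end -18.931854663017642 -18.12756806741737
```

In the tool's units: 0.004 m / 0.6 = 0.0067, 0.002 m / 0.6 = 0.0033, -0.006 rad / 3.1416 = -0.0019.

shift_gripper(
  ticks=[
    {"aperture": 0.6,"x": 0.0067,"wz": -0.0019},
    {"aperture": 0.6,"x": 0.0067,"wz": -0.0019},
    {"aperture": 0.6,"x": 0.0067},
    {"aperture": 0.6,"x": 0.0033},
    {"aperture": 0.6},
    {"aperture": 0.6},
  ],
  quiet=true,
)

```text
ok
```

```bash
python3 st.py
cat > snap.py <<'E'
from plant import manip
import numpy as np,sys
for n in("top","side"): np.savez(n+sys.argv[1]+".npz",**manip.read_camera(n))
E
python3 snap.py 3; python3 m2.py top3.npz
```

```text
t 5.55 tcp [ 0.6345 -0.1575  0.1967] tip [ 0.6345 -0.1574  0.0307] tip e,n 0.0873 -0.148 yaw err 0.0201 z [-2.e-04  3.e-04 -1.e+00] F [ 0.2 -0.  -0.4] w 0.6050037710033983
edge pts 172
n pts 46 edge [ 0.6024 -0.0073] [ 0.9983 -0.0581] line [ 0.6514 -0.0148] gap mm -4.6314425 angle err 0.023097951 band width mm 37.64575 e 0.049263574
gap near/far end -5.669696674301541 -3.793133848663821
```

In the tool's units: 0.001 m / 0.6 = 0.0017, 0.011 rad / 3.1416 = 0.0035.

shift_gripper(
  ticks=[
    {"aperture": 0.6,"x": 0.0017,"wz": 0.0035},
    {"aperture": 0.6,"x": 0.0017,"wz": 0.0035},
    {"aperture": 0.6,"x": 0.0017},
    {"aperture": 0.6},
    {"aperture": 0.6},
  ],
  quiet=true,
)

```text
ok
```

```bash
python3 st.py; python3 snap.py 4; python3 m2.py top4.npz
python3 - <<'E'
import numpy as np,cv2
c=np.load("top4.npz")["image"]; cv2.imwrite("pics/top4.png",cv2.resize(c[140:260,290:410,::-1],None,fx=5,fy=5,interpolation=0))
E
```

```text
t 6.15 tcp [ 0.6347 -0.1547  0.1967] tip [ 0.6346 -0.1547  0.0307] tip e,n 0.0873 -0.1452 yaw err -0.0021 z [-1.e-04  2.e-04 -1.e+00] F [-0.5 -0.4 -0. ] w 0.6026852182640045
edge pts 172
n pts 46 edge [ 0.6024 -0.0073] [ 0.9983 -0.0581] line [ 0.6526 -0.012 ] gap mm -1.8355355 angle err 0.008820608 band width mm 37.714943 e 0.050315555
gap near/far end -2.1155886944904894 -1.5048186942858335
```

View pics/top4.png

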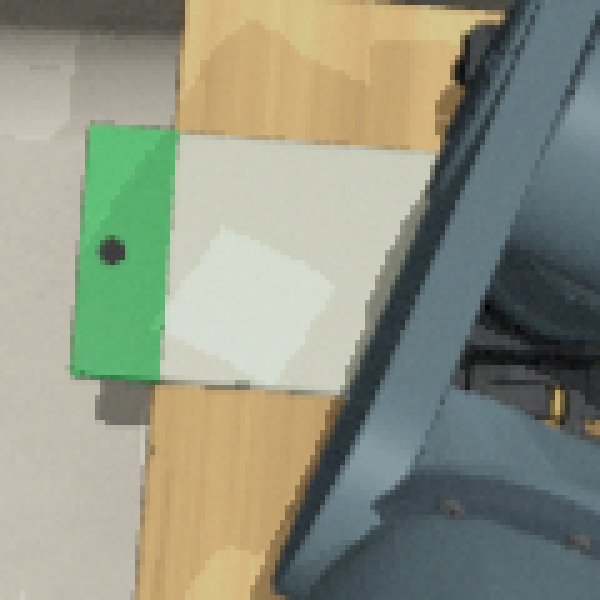

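The line, at about (178,132) to (161,380) in the crop, lies just inside the wood edge, which the image shows as about (172,132) to (153,380). I'll cross-check with the wood edge seen in this same frame and with the side camera.

```bash
cat > m3.py <<'E'
import sys
from m2 import *
k=sys.argv[1]
# top: pixel positions of line, and of wood edge from first frame
P,e=edge0(); e=e*np.sign(e[0]); n=np.array([-e[1],e[0]])
c=dict(np.load(f"top{k}.npz")); I=c["image"].astype(float); GR=I[...,1]-I[...,0]
c0=dict(np.load("top0.npz")); I0=c0["image"].astype(float); WB=I0[...,0]-I0[...,2]
for v in range(168,216,6):
    a=cross(GR[v,312:345],False); x0=int(328-(v-138)*15/190)-12; b=cross(WB[v,x0:x0+24],True)
    print(v,None if a is None else round(312+a,2),None if b is None else round(x0+b,2))
# side: line from colour, edge from first frame (wood top-face edge)
c=dict(np.load(f"side{k}.npz")); c0=dict(np.load("side0.npz"))
h=cv2.cvtColor(c["image"],cv2.COLOR_RGB2HSV).astype(int)
g=(abs(h[...,0]-65)<20)&(h[...,1]>100); g[:150]=0;g[300:]=0; g[:,:200]=0; g=big(g)
px=[];S=h[...,1]
for u in np.nonzero(g.sum(0)>6)[0][4:-4]:
    y0=np.nonzero(g[:,u])[0].min()-8; q=cross(S[y0:y0+14,u],True)
    if q is not None and S[y0,u]<60: px.append((u,y0+q))
L,d=line(px,.0355,c); d*=np.sign(d[0]); p=ray(c,px,.0355)[:,:2]
R=c["rvec"]; ed=[np.r_[P+s*e,.0265] for s in(-.1,0,.1)]
print("side line",len(px),L,"ang",np.arctan2(d[1],d[0])-np.arctan2(e[1],e[0]),"gap vs top-cam edge mm",1e3*(L-P)@n)
print("proj edge px in side:",cv2.projectPoints(np.array(ed),R,c["tvec"],c["camera_matrix"],None)[0].reshape(-1,2).round(1).tolist())
h0=c0["image"][:,:,:].astype(int)
for q in cv2.projectPoints(np.array(ed),R,c["tvec"],c["camera_matrix"],None)[0].reshape(-1,2).round().astype(int): print(q,[h0[y,q[0]].tolist() for y in range(q[1]-5,q[1]+9)])
E
python3 m3.py 4
```

```text
edge pts 172
168 324.9 324.42
174 324.49 323.62
180 323.89 323.38
186 323.53 322.59
192 322.93 322.43
198 322.56 321.62
204 322.41 321.41
210 321.58 320.62
side line 32 [ 0.6452 -0.0089] ang 0.0067718104 gap vs top-cam edge mm 0.8386153
proj edge px in side: [[363.3999938964844, 245.89999389648438], [318.0, 225.8000030517578], [276.6000061035156, 207.39999389648438]]
[363 246] [[237, 194, 122], [233, 188, 118], [236, 191, 120], [240, 195, 123], [236, 189, 119], [214, 164, 104], [169, 129, 84], [131, 101, 67], [117, 91, 56], [115, 89, 59], [107, 84, 55], [104, 81, 52], [104, 82, 53], [106, 86, 60]]
[318 226] [[238, 194, 121], [237, 194, 122], [238, 193, 121], [238, 192, 120], [234, 187, 117], [217, 168, 105], [169, 131, 84], [127, 100, 64], [113, 88, 58], [111, 86, 54], [109, 84, 51], [110, 86, 57], [109, 88, 60], [106, 87, 66]]
[277 207] [[237, 193, 124], [238, 193, 122], [239, 197, 122], [242, 202, 128], [242, 199, 126], [237, 191, 123], [216, 164, 104], [167, 129, 83], [127, 99, 65], [112, 88, 59], [116, 90, 62], [114, 90, 60], [109, 84, 56], [104, 84, 59]]
```

```bash
cat >> m3.py <<'E'
V=h0[...,0]; pe=[]
for u in range(262,430):
    y=np.interp(u,[276.6,318,363.4],[207.4,225.8,245.9]) if u<=363 else 245.9+(u-363.4)*.4427
    y=int(y)-6; q=cross(V[y:y+14,u],False)
    if q is not None: pe.append((u,y+q))
for zw in(.026,.027):
    E,de=line(pe,zw,c0); de*=np.sign(de[0]); ne=np.array([-de[1],de[0]]); L,d=line(px,zw+.009,c); d*=np.sign(d[0])
    pp=ray(c,px,zw+.009)[:,:2]
    print("SIDE",len(pe),"edge",E,de,"gap mm",1e3*(L-E)@ne,"ang",np.arctan2(d[1],d[0])-np.arctan2(de[1],de[0]),"x span",pp[:,0].min(),pp[:,0].max())
E
python3 m3.py 4 | grep SIDE
```

```text
SIDE 168 edge [ 0.5459 -0.0018] [ 0.9984 -0.0557] gap mm -2.1555839 ang 0.004439842 x span 0.6092020830896505 0.6827392883362164
SIDE 168 edge [ 0.5453 -0.0007] [ 0.9984 -0.0557] gap mm -2.1358547 ang 0.004439909 x span 0.6084619994807176 0.6818733975147364
```

Both cameras agree: about 2 mm short, with a turn error of about 0.006 rad.

In the tool's units: 0.001 m / 0.6 = 0.0017, 0.004 rad / 3.1416 = 0.0013.

shift_gripper(
  ticks=[
    {"aperture": 0.6,"x": 0.0017,"wz": 0.0013},
    {"aperture": 0.6,"x": 0.0017,"wz": 0.0013},
    {"aperture": 0.6},
    {"aperture": 0.6},
  ],
  quiet=true,
)

```text
ok
```

```bash
python3 st.py; python3 snap.py 5; python3 m2.py top5.npz; python3 m3.py 5|grep SIDE
```

```text
t 6.65 tcp [ 0.6348 -0.1527  0.1967] tip [ 0.6348 -0.1527  0.0307] tip e,n 0.0874 -0.1432 yaw err -0.0102 z [-0.e+00  1.e-04 -1.e+00] F [-0.5 -0.7 -0. ] w 0.6014444020090348
edge pts 172
n pts 46 edge [ 0.6024 -0.0073] [ 0.9983 -0.0581] line [ 0.6562 -0.0104] gap mm -0.040915728 angle err -0.002780974 band width mm 37.78199 e 0.05388945
gap near/far end 0.04203975882045896 -0.17916246422242238
SIDE 168 edge [ 0.5459 -0.0018] [ 0.9984 -0.0557] gap mm -0.23297977 ang -0.0030745305 x span 0.610053465527626 0.6838229806650771
SIDE 168 edge [ 0.5453 -0.0007] [ 0.9984 -0.0557] gap mm -0.21653938 ang -0.0030742176 x span 0.6093119253763757 0.6829552358662709
```

Within about 0.3 mm and 0.003 rad. Next I'll back straight off, lift, and check.

In the tool's units: -0.04 m / 0.6 = -0.0667, -0.03 m / 0.6 = -0.05.

shift_gripper(
  ticks=[
    {"aperture": 0.6,"x": -0.0083},
    {"aperture": 0.6,"x": -0.0167},
    {"aperture": 0.6,"x": -0.025},
    {"aperture": 0.6,"z": -0.05},
    {"aperture": 0.6,"z": -0.0667},
    {"aperture": 0.6,"z": -0.0667},
    {"aperture": 0.6,"x": -0.0667},
    {"aperture": 0.6,"x": -0.0667},
    {"aperture": 0.6,"x": -0.0667},
    {"aperture": 0.6},
  ],
  quiet=true,
)

```text
ok
```

```bash
python3 st.py; python3 snap.py 6; python3 m2.py top6.npz; python3 m3.py 6|grep SIDE
python3 - <<'E'
import numpy as np,cv2
cv2.imwrite("pics/side6.png",np.load("side6.npz")["image"][...,::-1])
E
```

```text
t 7.75 tcp [ 0.6232 -0.3089  0.3071] tip [ 0.6234 -0.3094  0.1411] tip e,n 0.085 -0.3003 yaw err -0.0159 z [ 0.001  -0.0028 -1.    ] F [0.8 0.8 0. ] w 0.6004093394268836
edge pts 172
n pts 46 edge [ 0.6024 -0.0073] [ 0.9983 -0.0581] line [ 0.6296 -0.0089] gap mm -0.023434997 angle err -0.002020385 band width mm 37.92594 e 0.02719405
gap near/far end 0.009305833695582771 -0.17347224339503708
SIDE 168 edge [ 0.5459 -0.0018] [ 0.9984 -0.0557] gap mm -0.31452942 ang -0.0015456155 x span 0.6101459438558845 0.6840099666647597
SIDE 168 edge [ 0.5453 -0.0007] [ 0.9984 -0.0557] gap mm -0.29795122 ang -0.0015466139 x span 0.6094042454930098 0.6831419019709106
```

View pics/side6.png

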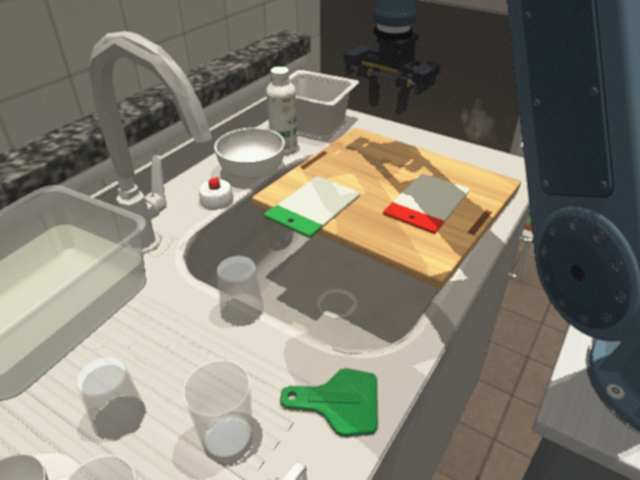

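The green band at about (295,220) now hangs over the bowl, with its line on the wood edge. The red board, tumbler and scraper haven't moved, and the gripper is clear.

```bash
python3 -c "
from plant import manip
print(manip.job_done())"
```

```text
the job is handed in; nothing more can be done
None
```

The job is handed in: the green band hangs out over the bowl and its inner line lies along the wooden board's edge, within about 0.3 mm and 0.003 rad in both cameras; the red board, tumbler and scraper stayed where they were, and the arm ended clear at about 8 s.

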